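# Tuck the topping caddy's cover under its lip

## Task

Close the steel topping caddy for the night: with the fingertips fold its standing sprung cover over and press it flat, then, still pressing, push it by its black rib towards the retaining lip as far as it goes so that the cover's free edge is tucked beneath the lip and stays down when you let go and move clear. Only push with the fingers: never pinch the cover, and leave the cups, shaker and other loose things on the counter standing where they are, neither lifted nor shoved about.

Things in the scene. Friction and masses are not known exactly. Their poses are not given: they have to be found in the camera images.
- caddy: Fixed open steel tub, 200 mm (own x) by 160 mm (own y) by 70 mm high; origin at the centre of its underside on the counter. The cover is hinged along the +y rim, carried there by a fixed deck (top 69.5 mm high), and folds over towards own -y, where the lip is. Two loose cups stand in the tub. Its +y side is clear of loose things for 150 mm.
- lip (a point): Middle of the lower inner edge of the retaining lip, a fixed 190 mm steel strip along the caddy's x: at y -62 mm, height 82 mm in the caddy's frame. The lip is 4 mm thick (top 86 mm high), overhangs inwards 17 mm from its riser and leaves 5 mm between its underside and the shut cover's top. Axes as the caddy's.
- hinge (a point): Middle of the cover's hinge pin, 74 mm above the counter; axis along the caddy's x. The pin runs in slots: at y +75 mm in the caddy's frame when carriage is 0, and moves with it towards -y. Axes as the caddy's.
- carriage (a joint): Slide of the hinge pin (and the whole cover) in its slots towards the lip, m: 0 back, 0.024 fully forward. Stiff: about 4 N of friction; stays where it is left. It starts at nearly 0, where the free edge of the shut cover is 9 mm short of the lip; fully forward the edge is 15 mm beneath it.
- cover (a joint): Angle of the cover, rad: 0 flat and shut, 1.57 upright, 2.05 its stop, leaning back away from the lip. A light spring (under 0.3 N m) stands it up, so about 1 to 5 N at 60 mm from the hinge fold it, and it rises part-way again when let go unless its edge is beneath the lip. Slid forward before it lies flat, it lands on top of the lip instead: the two are solid to each other.
- edge (a point): Middle of the cover's free edge, half-way through its thickness, 128 mm from the hinge pin. The cover is a flat plate 188 mm wide, 128 mm long, 6 mm thick (3 mm either side of the pin's plane). Own axes lie along the caddy's when shut; own z is the outward normal (up when shut).
- rib (a point): Middle of the foot of the black rib's square face, on the cover's outer (upper when shut) side, 83 mm from the hinge pin. The rib is 110 mm long along own x, 10 mm high above the plate; its square face looks to the hinge, its other side slopes down towards the free edge to end 106 mm from the pin. A fingertip pressed on the plate between hinge and rib, then moved towards the lip, catches this face.
- liner: Grey lining of the cover's underside (inner side), 184 by 124 by 2 mm; origin on the hinge pin.
- cup0: Loose white plastic cup in the tub, 64 mm across, 45 mm tall; leave alone.
- cup1: The other such cup in the tub; leave alone.
- shaker: Loose glass jar with steel cap, 44 mm across, 85 mm tall, standing 33 to 53 mm beyond the lip's riser; origin at its foot. Leave alone.
- tin: Loose tin, 66 mm across, 100 mm tall, standing off the tub's +x end; origin at its foot. Leave alone.
- mug: Loose white mug, 80 mm across, 90 mm tall; origin at its foot. Leave alone.
- plates: Loose stack of paper plates, 170 mm across, 45 mm tall; origin at its foot. Leave alone.
- spoon: Loose steel spoon lying on the counter. Leave alone.

How it is judged:
By the outcome, as a careful person would: the job done as asked, in the order asked, and still so for the second after the job is handed in, with the robot touching nothing.
It also fails if it takes over 38 s, if anything falls off the work surface, if the arm or the gripper's body presses on something with over 40 N, if the wrist force passes 120 N, or if a joint passes its speed limit or range.

## Robot

A 6-joint arm with a two-finger parallel gripper is mounted at the origin on the work surface. World frame = base frame: x ahead of the robot, y to its left, z up, the work surface at z = 0. Lengths are in m, angles in rad, forces in N, time in s.
With the tool pointing down it reaches from about 0.275 to 1 m from the base axis. Payload 8.4 kg.
Tool frame: the origin (TCP) lies at the very end of the fingers, on their centre line; the grasp point (between the pads) lies robot.grasp_offset behind it (robot.grasp_offset is the distance from the TCP to the grasp point, in m); z points along the fingers, y is the direction in which the jaws open and shut (so a half turn about z gives the same grasp; the last joint's range is limited). The gripper opens to 85 mm and grips with 20 to 120 N. Pads are 22 mm wide; open, the fingers measure 114 mm over their backs; the gripper's body (76 mm by 85 mm) begins 54 mm behind the grasp point. The pads swing forward as they close: fully open they stand 13 mm farther back than shut.
Start: joints at [1.219, 0.353, 1.633, -0, 1.155, -0.002], TCP at [0.214, 0.587, 0.231] pointing down, gripper open.
Joint ranges: [-2.63, 2.63], [-0.92, 2.1], [0.06, 2.66], [-1.3, 4.44], [0, 2.69], [-3.02, 3.02]. Speed limits (rad/s): [2.22, 2.22, 2.79, 3.14, 3.14, 3.14].

## Interface

Orientations are given as [roll, pitch, yaw] about the fixed x, y, z axes, in that order (R = Rz(yaw) Ry(pitch) Rx(roll)).
In Python, from plant import robot gives the robot as it stands. The module is installed in compiled form; this text tells all that it offers.
- The arm moves only by the tool play_rows, never from a script. Its argument "deltas" is a list of rows, each an object of numbers: "x", "y", "z": the shift along the tool's x, y, z in cm; "yaw": the turn about the tool's z in rad; "hand": the opening, from -1 (shut) to 1 (fully open), so that 0 is half open. In form: [{"x": .., "y": .., "z": .., "yaw": .., "hand": ..}, ...]. A call has 1 to 8 rows; each row shifts and turns the commanded pose from where the row before left it, along the tool's axes as they then stand; what a row does not reach is not made up. A row lasts 1/10 s, in which the tool goes at most 50 mm and 8.59 degrees, less where a joint would pass 70% of its speed; a pose out of reach is approached as far as the arm can. A call is refused whole if a number of a shift passes 5 or a number of a turn 0.15, either way. A call with a gripper value outside its range is refused whole. The fingers move at their own pace and stop on an object; "newtons" is the grip in N (left out, the last holds). Time passes only in rows, so rows that do not move let the fingers close. It gives the time, the measured TCP pose, the force and the opening at its end, in the units of the state.
- robot.get_obs(): the state, without advancing time (a new reading comes with each control period).
- robot.capture(name): name is "scene" or "side" or "wrist"; returns a dict with "img" (384x512x3 uint8, blue, green, red), "K" (3x3 intrinsics, pixels), "rvec" (rotation vector, rad) and "tvec" (3), from world to camera coordinates, as OpenCV has them. Camera axes: x right, y down, z forward; pixel columns grow to the right and rows downward; lengths in m; the calibration is good to about 2 mm. A picture is of the moment at which its call begins. There is no depth.
- robot.sign_off(): hands the job in, once; it reports no verdict.
The state is a dict: "clock": time; "joint_positions": joint angles; "joint_velocities": joint speeds; "effort": joint torques, N m; "eef_pos": TCP position; "orientation": TCP orientation; "ft_force": force on the tool from outside, world axes, zero at the start; "ft_torque": the same for the moment, N m; "opening": finger opening in m.
Only numpy, scipy, OpenCV 4.12 (cv2) and the standard library are available. Lean on these libraries where they do the work, as an engineer would, in place of code of your own. Each camera call takes 0.05 s, during which the arm holds its last target.

## Working session

There is one attempt and no reset: what is moved stays moved. The work goes in short steps, Python scripts to look and compute and a tool call to move; the robot and the scene stay as the last step left them, time stands still between calls to the robot, and variables do not carry over. Pictures are saved under pics/ and viewed, and the job is handed in when it is done.

Besides the shell and the picture viewer there is one more tool, called after "Request:" in YAML: its name, and indented under it one key for each argument. play_rows: Moves the arm, as the interface text tells. Its arguments: {"type":"object","properties":{"deltas":{"type":"array","items":{"type":"object","properties":{"x":{"type":"number"},"y":{"type":"number"},"z":{"type":"number"},"yaw":{"type":"number"},"hand":{"type":"number"}}}},"newtons":{"type":"number"}},"required":["deltas"]}

```bash
mkdir -p pics; cat > h.py <<'E'
import numpy as np, cv2, json
from plant import robot
def cap(n,f):
    c=robot.capture(n); cv2.imwrite(f'pics/{f}.png',c['img']); np.savez(f'pics/{f}.npz',**{k:c[k] for k in('img','K','rvec','tvec')}); return c
def load(f): return dict(np.load(f'pics/{f}.npz'))
def ray(c,uv):
    R,_=cv2.Rodrigues(np.array(c['rvec'],float)); C=-R.T@np.array(c['tvec']).ravel()
    d=R.T@np.linalg.inv(c['K'])@np.array([uv[0],uv[1],1.]); return C,d
def onz(c,uv,z):
    C,d=ray(c,uv); return C+d*(z-C[2])/d[2]
def proj(c,P):
    return cv2.projectPoints(np.array(P,float).reshape(-1,3),np.array(c['rvec'],float),np.array(c['tvec'],float),np.array(c['K'],float),None)[0].reshape(-1,2)
E
python3 - <<'E'
from h import *
for n in('scene','side','wrist'): cap(n,n+'0')
o=robot.get_obs(); print({k:np.round(v,3) for k,v in o.items()}, robot.grasp_offset)
E
```

```text
{'clock': np.float64(0.15), 'joint_positions': array([ 1.219,  0.354,  1.634, -0.   ,  1.155, -0.002]), 'joint_velocities': array([ 0.001, -0.   , -0.002,  0.   ,  0.   ,  0.   ]), 'effort': array([-0.0000e+00, -6.0563e+01, -3.4234e+01, -0.0000e+00,  6.0000e-03,
       -0.0000e+00]), 'eef_pos': array([0.214, 0.587, 0.231]), 'orientation': array([-3.14 ,  0.   ,  2.792]), 'ft_force': array([-0.102,  0.024, -0.141]), 'ft_torque': array([-0.059,  0.02 ,  0.014]), 'opening': np.float64(0.085)} 0.0187
```

View pics/scene0.png

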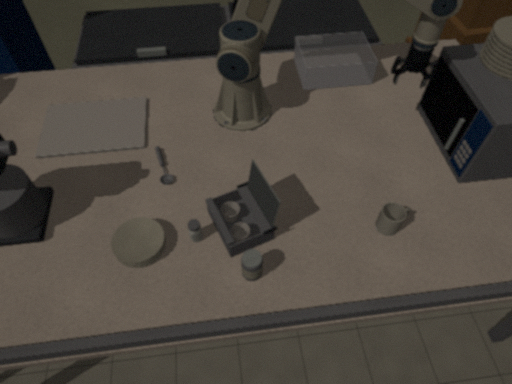

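View pics/side0.png

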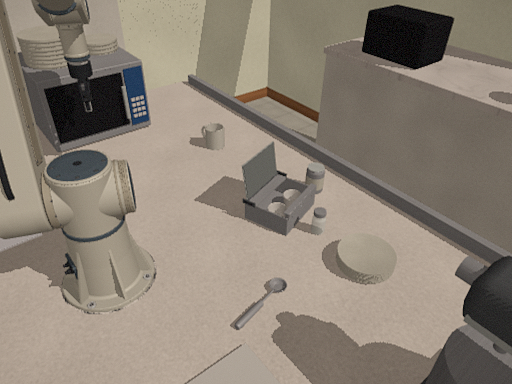

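View pics/wrist0.png

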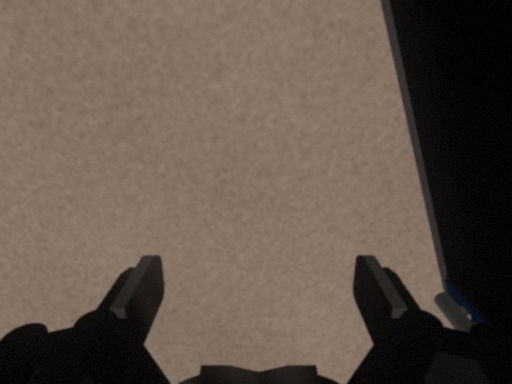

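The scene view shows the caddy near (243,212) with its cover standing on the right, the shaker at (195,230), the tin at (252,265) and the mug at (392,217). In the side view the caddy is near (280,200). I'll zoom in on both.

```bash
python3 - <<'E'
from h import *
for f,(x0,y0,w,h) in {'scene0':(180,150,120,135),'side0':(225,130,120,115)}.items():
    im=load(f)['img'][y0:y0+h,x0:x0+w]
    im=cv2.resize(im,None,fx=5 if f!='scene0' else 4.4,fy=5 if f!='scene0' else 4.4,interpolation=cv2.INTER_CUBIC)
    im=cv2.convertScaleAbs(im,alpha=1.6,beta=10)
    s=5 if f!='scene0' else 4.4
    for k in range(0,w,20): cv2.putText(im,str(x0+k),(int(k*s),10),0,.35,(0,0,255)); cv2.line(im,(int(k*s),12),(int(k*s),18),(0,0,255))
    for k in range(0,h,20): cv2.putText(im,str(y0+k),(0,int(k*s)),0,.35,(0,0,255));
    cv2.imwrite(f'pics/z_{f}.png',im)
for f in('scene0','side0'):
    c=load(f);print(ray(c,(256,192))[0], proj(c,[[0,0,0],[.5,0,0],[0,.3,0]]))
E
```

```text
[ 1.30429373 -0.11882221  1.16524261] [[242.4302751  110.45460062]
 [258.12514494 204.43536344]
 [310.38275455 104.4377618 ]]
[-0.17273242 -0.8535899   0.88402926] [[109.4593074  275.60726014]
 [248.70322826 208.20352933]
 [ 73.12659947 220.44681048]]
```

View pics/z_scene0.png

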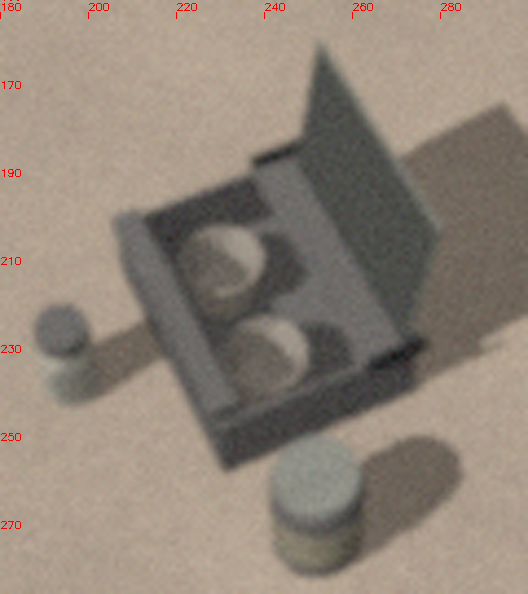

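View pics/z_side0.png

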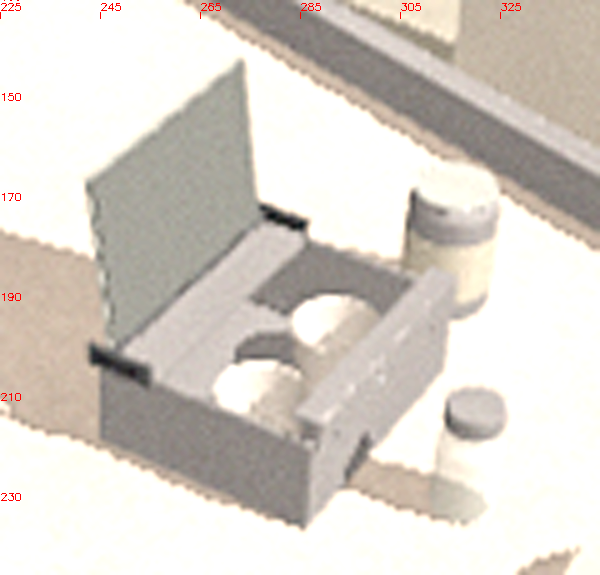

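```bash
python3 - <<'E'
from h import *
from scipy.optimize import least_squares
S=load('scene0');D=load('side0')
def z1(p): return (180+p[0]/4.4,150+p[1]/4.4)
def z2(p): return (225+p[0]/5,130+p[1]/5)
obs=[(S,z1((226,470)),(.1,-.08,0)),(S,z1((415,390)),(.1,.08,0)),(S,z1((145,208)),(-.095,-.062,.086)),(S,z1((240,400)),(.095,-.062,.086)),
(D,z2((303,527)),(-.1,-.08,0)),(D,z2((102,438)),(-.1,.08,0)),(D,z2((299,411)),(-.095,-.062,.086)),(D,z2((425,268)),(.095,-.062,.086))]
def W(p,P):
    c,s=np.cos(p[2]),np.sin(p[2]); P=np.array(P); return np.array([p[0]+c*P[0]-s*P[1],p[1]+s*P[0]+c*P[1],P[2]])
f=lambda p: np.concatenate([proj(c,W(p,P))[0]-uv for c,uv,P in obs])
r=least_squares(f,[.5,0,0.2]); p=r.x; print(p,np.round(r.fun.reshape(-1,2),1))
def tri(a,b):
    C1,d1=ray(S,a);C2,d2=ray(D,b); A=np.stack([d1,-d2],1); t=np.linalg.lstsq(A,C2-C1,rcond=None)[0]
    q1=C1+d1*t[0];q2=C2+d2*t[1]; return (q1+q2)/2,np.linalg.norm(q1-q2)
for a,b in [((320,42),(88,183)),((438,232),(242,62))]:
    q,e=tri(z1(a),z2(b)); c,s=np.cos(p[2]),np.sin(p[2]); d=q[:2]-p[:2]
    print('edge',q,e,'caddy frame',c*d[0]+s*d[1],-s*d[0]+c*d[1],q[2],'ang',np.arctan2(q[2]-.074,.075-(-s*d[0]+c*d[1])))
# objects: tin and shaker, tops
for n,a,b in [('shaker',(62,332),(475,402)),('tin',(316,478),(455,190))]:
    pass
# residual plots of wireframe
for nm,cc in(('scene0',S),('side0',D)):
    im=cv2.resize(cc['img'],None,fx=1,fy=1)
    print(nm,np.round(proj(cc,[W(p,(x,y,z)) for x,y,z in [(-.094,.075,.074),(.094,.075,.074),(0,-.062,.086)]]),1))
print('shaker',onz(S,z1((62,332)),.085),onz(D,z2((475,402)),.085)); print('tin',onz(S,z1((316,478)),.1),onz(D,z2((458,185)),.1))
E
```

```text
[ 0.57850783 -0.07279537  0.33223303] [[-0.   0.9]
 [ 0.1  0. ]
 [-2.1 -0.1]
 [ 0.1  0.4]
 [ 0.3  0. ]
 [-1.2 -0.2]
 [-1.5 -0.3]
 [ 0.4 -1.2]]
edge [ 0.45983947 -0.01509818  0.19734176] 0.004336062830375641 caddy frame -0.09336093420836301 0.09324634207998114 0.19734176313607532 ang 1.7176643467209185
edge [0.63743849 0.04374665 0.19461901] 0.0023242347470488886 caddy frame 0.09371884976142641 0.09094856204131264 0.1946190128365452 ang 1.7022563896389071
scene0 [[247.7 185.2]
 [273.1 226.3]
 [222.3 218.4]]
side0 [[246.6 199.7]
 [275.5 172.9]
 [297.6 196.4]]
shaker [ 0.61320138 -0.22323422  0.085     ] [ 0.60614982 -0.225677    0.085     ]
tin [ 0.76216989 -0.05569782  0.1       ] [ 0.75800437 -0.05951796  0.1       ]
```

The caddy fit puts it at (0.579, -0.073) with yaw about 0.332, and the cover is standing at about 1.7 rad. I'll shut the fingers and turn the tool so that its x lies along the caddy's +y.

Request:
play_rows:
  deltas:
    - {"yaw": 0.148, "hand": -1}
    - {"yaw": 0.148, "hand": -1}
    - {"yaw": 0.148, "hand": -1}
    - {"yaw": 0.148, "hand": -1}
    - {"yaw": 0.148, "hand": -1}
    - {"yaw": 0.148, "hand": -1}
    - {"hand": -1}
    - {"hand": -1}
  newtons: 30

```text
schema error: expected keys x, y, z, yaw, hand
```

```bash
cat >> h.py <<'E'
CAD=[0.5785,-0.0728,0.3322]
def tocad(p,C=None):
    C=C or CAD; c,s=np.cos(C[2]),np.sin(C[2]); d=np.array(p[:2])-C[:2]; return np.array([c*d[0]+s*d[1],-s*d[0]+c*d[1],p[2]])
def W(P,C=None):
    C=C or CAD; c,s=np.cos(C[2]),np.sin(C[2]); return np.array([C[0]+c*P[0]-s*P[1],C[1]+s*P[0]+c*P[1],P[2]])
def st():
    o=robot.get_obs(); print('t',round(float(o['clock']),2),'tcp',np.round(o['eef_pos'],4),'rpy',np.round(o['orientation'],3),'cad(mm)',np.round(tocad(o['eef_pos'])*1000,1),'F',np.round(o['ft_force'],2),'open',round(float(o['opening']),4)); return o
E
python3 -c "
from h import *
st()"
```

```text
t 0.15 tcp [0.2141 0.5868 0.2307] rpy [-3.14   0.     2.792] cad(mm) [-129.4  742.4  230.7] F [-0.1   0.02 -0.14] open 0.0854
```

Request:
play_rows:
  deltas:
    - {"x": 0, "y": 0, "z": 0, "yaw": 0.148, "hand": -1}
    - {"x": 0, "y": 0, "z": 0, "yaw": 0.148, "hand": -1}
    - {"x": 0, "y": 0, "z": 0, "yaw": 0.148, "hand": -1}
    - {"x": 0, "y": 0, "z": 0, "yaw": 0.148, "hand": -1}
    - {"x": 0, "y": 0, "z": 0, "yaw": 0.148, "hand": -1}
    - {"x": 0, "y": 0, "z": 0, "yaw": 0.148, "hand": -1}
    - {"x": 0, "y": 0, "z": 0, "yaw": 0, "hand": -1}
  newtons: 30

```text
clock: 0.85
eef_pos: [0.2141, 0.587, 0.231]
orientation: [-3.141, 0.0, 1.902]
ft_force: [-0.8, 1.0, -0.3]
opening: 0.0001
```

```bash
python3 -c "
from h import *
st()"
```

```text
t 0.85 tcp [0.2141 0.587  0.231 ] rpy [-3.141  0.     1.902] cad(mm) [-129.3  742.5  231. ] F [-0.79  0.97 -0.3 ] open 0.0001
```

Request:
play_rows:
  deltas:
    - {"x": -4, "y": 1, "z": 0, "yaw": 0, "hand": -1}
    - {"x": -4, "y": 1, "z": 0, "yaw": 0, "hand": -1}
    - {"x": -4, "y": 1, "z": 0, "yaw": 0, "hand": -1}
    - {"x": -4, "y": 1, "z": 0, "yaw": 0, "hand": -1}
    - {"x": -4, "y": 1, "z": 0, "yaw": 0, "hand": -1}
    - {"x": -4, "y": 1, "z": 0, "yaw": 0, "hand": -1}
    - {"x": -4, "y": 1, "z": 0, "yaw": 0, "hand": -1}
    - {"x": -4, "y": 1, "z": 0, "yaw": 0, "hand": -1}

```text
clock: 1.65
eef_pos: [0.395, 0.3094, 0.2314]
orientation: [3.141, -0.0, 1.909]
ft_force: [0.6, 0.0, -0.4]
opening: 0.0
```

```bash
python3 -c "
from h import *
st()"
```

```text
t 1.65 tcp [0.395  0.3094 0.2314] rpy [ 3.141 -0.     1.909] cad(mm) [-48.8 421.1 231.4] F [ 0.57  0.   -0.38] open 0.0
```

Request:
play_rows:
  deltas:
    - {"x": -4, "y": 0.8, "z": 0, "yaw": 0, "hand": -1}
    - {"x": -4, "y": 0.8, "z": 0, "yaw": 0, "hand": -1}
    - {"x": -4, "y": 0.8, "z": 0, "yaw": 0, "hand": -1}
    - {"x": -4, "y": 0.8, "z": 0, "yaw": 0, "hand": -1}
    - {"x": -4, "y": 0.8, "z": 0, "yaw": 0, "hand": -1}
    - {"x": -3, "y": 0.8, "z": 0, "yaw": 0, "hand": -1}
    - {"x": -1, "y": 0, "z": 0, "yaw": 0, "hand": -1}
    - {"x": 0, "y": 0, "z": 0, "yaw": 0, "hand": -1}

```text
clock: 2.45
eef_pos: [0.5183, 0.0988, 0.2311]
orientation: [-3.141, -0.0, 1.905]
ft_force: [0.1, 0.2, -0.0]
opening: 0.0004
```

```bash
python3 -c "
from h import *
st()
for n in('scene','side','wrist'): cap(n,n+'1')
c=load('wrist1'); print(ray(c,(256,192)))
a=load('side1')['img'][80:245,200:360]; cv2.imwrite('pics/z_side1.png',cv2.resize(a,None,fx=3.5,fy=3.5,interpolation=cv2.INTER_CUBIC))
a=load('scene1')['img'][120:285,180:340]; cv2.imwrite('pics/z_scene1.png',cv2.convertScaleAbs(cv2.resize(a,None,fx=3.5,fy=3.5,interpolation=cv2.INTER_CUBIC),alpha=1.6))
"
```

```text
t 2.45 tcp [0.5183 0.0988 0.2311] rpy [-3.141 -0.     1.905] cad(mm) [ -1.  181.9 231.1] F [ 0.06  0.18 -0.02] open 0.0004
(array([0.48879679, 0.1802668 , 0.3746434 ]), array([ 0.10529145, -0.32157125, -0.94109727]))
```

View pics/wrist1.png

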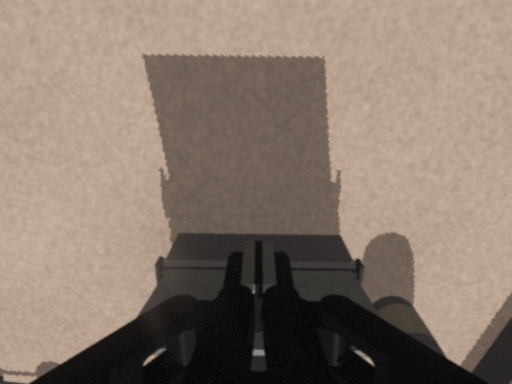

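View pics/z_side1.png

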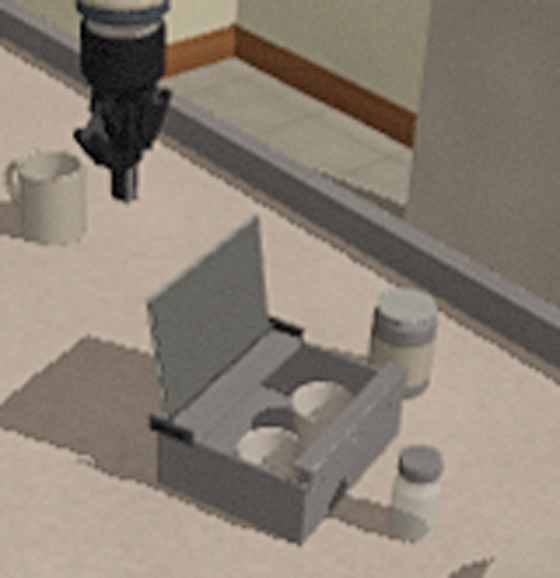

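View pics/z_scene1.png

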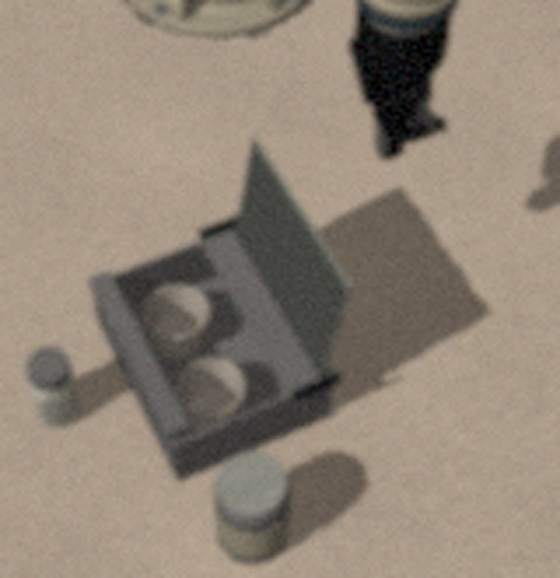

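The wrist view looks straight at the caddy's back: its rim is level at row 235, spanning columns 178 to 342, and the fingers are centred at column 258. Next I check those pixels against the fit.

```bash
python3 -c "
from h import *
c=load('wrist1')
for n,P in {'bot back':(-.1,.08,0),'bot back+':(.1,.08,0),'deck-':(-.1,.08,.0695),'deck+':(.1,.08,.0695),'pin-':(-.094,.075,.074),'edge-':(-.094,.095,.2),'edge+':(.094,.095,.2)}.items(): print(n,np.round(proj(c,W(P))[0]))
for z in (0,.0695): print(z,[np.round(tocad(onz(c,uv,z))*1000) for uv in((178,235),(342,235),(160,262),(362,262))])
im=cv2.convertScaleAbs(c['img'][200:384,100:420],alpha=4); cv2.imwrite('pics/w1z.png',cv2.resize(im,None,fx=2.4,fy=2.4))
"
```

```text
bot back [179. 233.]
bot back+ [340. 233.]
deck- [164. 263.]
deck+ [356. 263.]
pin- [169. 269.]
edge- [118. 349.]
edge+ [403. 350.]
0 [array([-101.,   77.,    0.]), array([102.,  78.,   0.]), array([-127.,   38.,   -0.]), array([131.,  39.,   0.])]
0.0695 [array([-83., 112.,  70.]), array([ 83., 113.,  70.]), array([-104.,   81.,   70.]), array([106.,  82.,  70.])]
```

View pics/w1z.png

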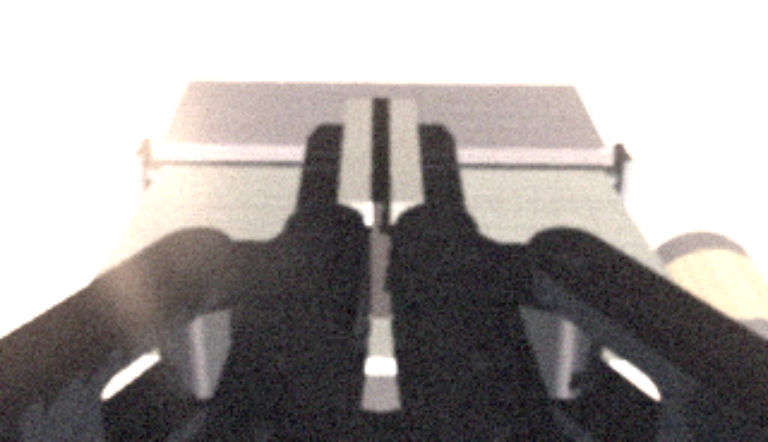

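The wrist view agrees with the fitted pose to about 2 mm. I'll lower the fingers behind the cover.

Request:
play_rows:
  deltas:
    - {"x": -1, "y": 0, "z": 2.5, "yaw": 0, "hand": -1}
    - {"x": -1, "y": 0, "z": 2.5, "yaw": 0, "hand": -1}
    - {"x": -1, "y": 0, "z": 2.5, "yaw": 0, "hand": -1}
    - {"x": -1.5, "y": 0, "z": 1.2, "yaw": 0, "hand": -1}
    - {"x": -1, "y": 0, "z": 0, "yaw": 0, "hand": -1}
    - {"x": 0, "y": 0, "z": 0, "yaw": 0, "hand": -1}

```text
clock: 3.2
eef_pos: [0.537, 0.0472, 0.145]
orientation: [3.141, 0.0, 1.903]
ft_force: [0.9, 0.8, -0.7]
opening: -0.0
```

```bash
python3 -c "
from h import *
st()"
```

```text
t 3.2 tcp [0.537  0.0472 0.145 ] rpy [3.141 0.    1.903] cad(mm) [-1.00e-01  1.27e+02  1.45e+02] F [ 0.87  0.84 -0.66] open -0.0
```

Request:
play_rows:
  deltas:
    - {"x": -1, "y": 0, "z": 0, "yaw": 0, "hand": -1}
    - {"x": -0.6, "y": 0, "z": 0, "yaw": 0, "hand": -1}
    - {"x": -0.5, "y": 0, "z": 0, "yaw": 0, "hand": -1}
    - {"x": -0.5, "y": 0, "z": 0, "yaw": 0, "hand": -1}
    - {"x": -0.6, "y": 0, "z": 0, "yaw": 0, "hand": -1}
    - {"x": -0.6, "y": 0, "z": 0, "yaw": 0, "hand": -1}
    - {"x": -0.6, "y": 0, "z": 0.1, "yaw": 0, "hand": -1}
    - {"x": -0.6, "y": 0, "z": 0.1, "yaw": 0, "hand": -1}

```text
clock: 4.0
eef_pos: [0.5527, 0.0, 0.1422]
orientation: [3.142, 0.0, 1.904]
ft_force: [0.2, 0.6, 1.3]
opening: -0.0001
```

```bash
cat > look.py <<'E'
import sys
from h import *
t=sys.argv[1]; st()
cap('side','side'+t); cap('scene','scene'+t)
a=load('side'+t)['img'][100:245,200:345]; b=load('scene'+t)['img'][140:285,180:325]
g=lambda a,k:cv2.convertScaleAbs(cv2.resize(a,None,fx=2.7,fy=2.7,interpolation=cv2.INTER_CUBIC),alpha=k)
cv2.imwrite('pics/look%s.png'%t,np.hstack([g(a,1.2),g(b,1.6)]))
E
python3 look.py 2
```

```text
t 4.0 tcp [0.5527 0.     0.1422] rpy [3.142 0.    1.904] cad(mm) [ -0.6  77.3 142.2] F [0.23 0.64 1.35] open -0.0001
```

View pics/look2.png

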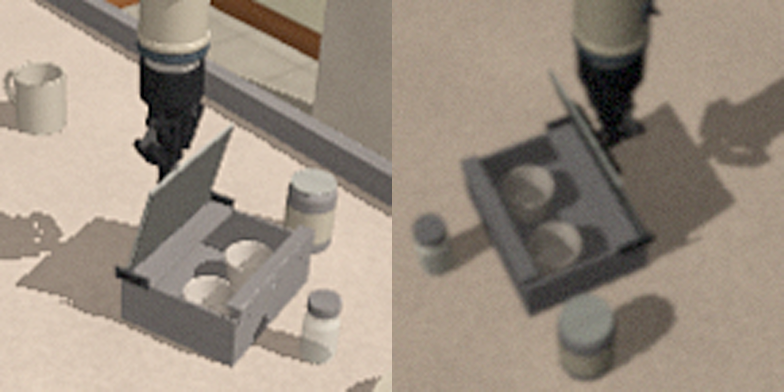

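Request:
play_rows:
  deltas:
    - {"x": -0.7, "y": 0, "z": 0, "yaw": 0, "hand": -1}
    - {"x": -0.8, "y": 0, "z": 0.2, "yaw": 0, "hand": -1}
    - {"x": -0.8, "y": 0, "z": 0.4, "yaw": 0, "hand": -1}
    - {"x": -0.8, "y": 0, "z": 0.5, "yaw": 0, "hand": -1}
    - {"x": -0.7, "y": 0, "z": 0.5, "yaw": 0, "hand": -1}
    - {"x": 0, "y": 0, "z": 0, "yaw": 0, "hand": -1}

```text
clock: 4.7
eef_pos: [0.5648, -0.0364, 0.1253]
orientation: [-3.141, -0.0, 1.903]
ft_force: [0.1, 0.1, 0.2]
opening: -0.0
```

```bash
python3 look.py 3
```

```text
t 4.7 tcp [ 0.5648 -0.0364  0.1253] rpy [-3.141 -0.     1.903] cad(mm) [ -1.1  38.9 125.3] F [0.12 0.12 0.16] open -0.0
```

View pics/look3.png

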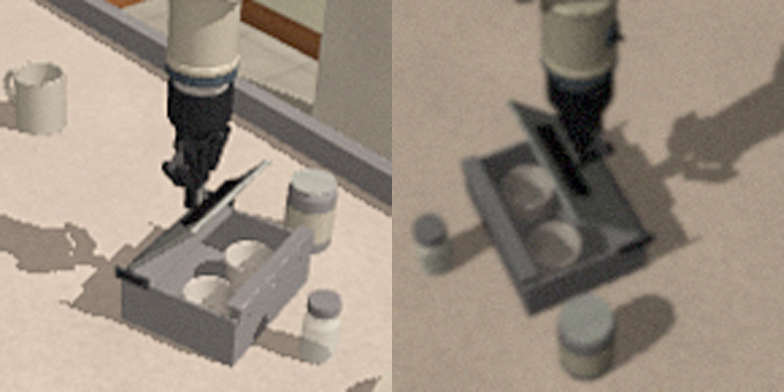

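Request:
play_rows:
  deltas:
    - {"x": -0.6, "y": 0, "z": 0.6, "yaw": 0, "hand": -1}
    - {"x": -0.6, "y": 0, "z": 0.7, "yaw": 0, "hand": -1}
    - {"x": -0.3, "y": 0, "z": 0.8, "yaw": 0, "hand": -1}
    - {"x": -0.4, "y": 0, "z": 0.8, "yaw": 0, "hand": -1}
    - {"x": -0.2, "y": 0, "z": 0.6, "yaw": 0, "hand": -1}
    - {"x": -0.1, "y": 0, "z": 0.6, "yaw": 0, "hand": -1}
    - {"x": 0, "y": 0, "z": 0.3, "yaw": 0, "hand": -1}
    - {"x": 0, "y": 0, "z": 0, "yaw": 0, "hand": -1}

```text
clock: 5.6
eef_pos: [0.5717, -0.0561, 0.0817]
orientation: [-3.141, -0.0, 1.904]
ft_force: [-0.1, 0.1, 0.7]
opening: -0.0
```

```bash
python3 look.py 4
```

```text
t 5.6 tcp [ 0.5717 -0.0561  0.0817] rpy [-3.141 -0.     1.904] cad(mm) [-0.9 18.  81.7] F [-0.13  0.1   0.71] open -0.0
```

View pics/look4.png

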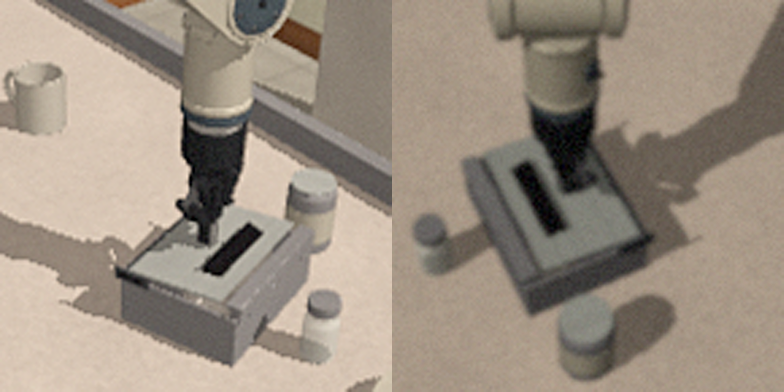

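The cover is nearly flat and the finger is on the hinge side of the rib. I'll press down gently and watch the force.

Request:
play_rows:
  deltas:
    - {"x": 0, "y": 0, "z": 0.3, "yaw": 0, "hand": -1}
    - {"x": 0, "y": 0, "z": 0.2, "yaw": 0, "hand": -1}
    - {"x": 0, "y": 0, "z": 0.1, "yaw": 0, "hand": -1}
    - {"x": 0, "y": 0, "z": 0, "yaw": 0, "hand": -1}

```text
clock: 6.1
eef_pos: [0.5722, -0.0562, 0.0769]
orientation: [3.141, 0.0, 1.904]
ft_force: [-2.1, -0.8, 8.5]
opening: 0.0005
```

```bash
python3 -c "
from h import *
st()"
```

```text
t 6.1 tcp [ 0.5722 -0.0562  0.0769] rpy [3.141 0.    1.904] cad(mm) [-0.5 17.7 76.9] F [-2.11 -0.78  8.5 ] open 0.0005
```

At 76.9 mm the tip is at the flat height, with 8.5 N on it. Now I slide towards the lip while still pressing.

Request:
play_rows:
  deltas:
    - {"x": -0.4, "y": 0, "z": 0, "yaw": 0, "hand": -1}
    - {"x": -0.4, "y": 0, "z": 0, "yaw": 0, "hand": -1}
    - {"x": -0.4, "y": 0, "z": 0, "yaw": 0, "hand": -1}
    - {"x": -0.3, "y": 0, "z": 0, "yaw": 0, "hand": -1}
    - {"x": 0, "y": 0, "z": 0, "yaw": 0, "hand": -1}

```text
clock: 6.6
eef_pos: [0.5769, -0.0702, 0.0768]
orientation: [-3.141, -0.001, 1.904]
ft_force: [-3.0, -0.1, 9.4]
opening: 0.0002
```

```bash
python3 look.py 5
```

```text
t 6.6 tcp [ 0.5769 -0.0702  0.0768] rpy [-3.141e+00 -1.000e-03  1.904e+00] cad(mm) [-0.6  3.  76.8] F [-3.05 -0.15  9.43] open 0.0002
```

View pics/look5.png

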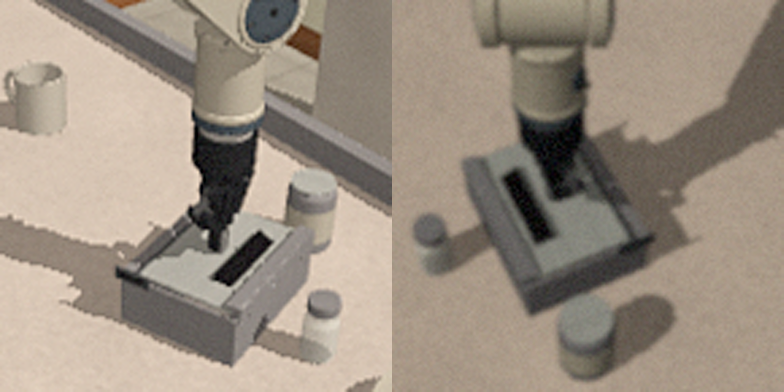

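Friction is already carrying the cover along, and it stays flat. I'll continue until the rib catches and the slide reaches its stop.

Request:
play_rows:
  deltas:
    - {"x": -0.4, "y": 0, "z": 0, "yaw": 0, "hand": -1}
    - {"x": -0.4, "y": 0, "z": 0, "yaw": 0, "hand": -1}
    - {"x": -0.4, "y": 0, "z": 0, "yaw": 0, "hand": -1}
    - {"x": -0.4, "y": 0, "z": 0, "yaw": 0, "hand": -1}
    - {"x": -0.4, "y": 0, "z": 0, "yaw": 0, "hand": -1}
    - {"x": 0, "y": 0, "z": 0, "yaw": 0, "hand": -1}

```text
clock: 7.3
eef_pos: [0.5839, -0.0888, 0.0768]
orientation: [3.141, -0.001, 1.903]
ft_force: [-2.0, 2.2, 7.3]
opening: -0.0001
```

```bash
python3 look.py 6
```

```text
t 7.3 tcp [ 0.5839 -0.0888  0.0768] rpy [ 3.141e+00 -1.000e-03  1.903e+00] cad(mm) [ -0.1 -16.9  76.8] F [-1.98  2.21  7.31] open -0.0001
```

View pics/look6.png

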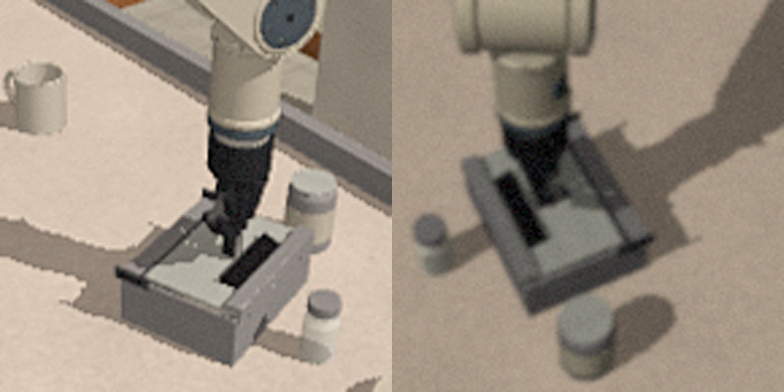

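Request:
play_rows:
  deltas:
    - {"x": -0.2, "y": 0, "z": 0, "yaw": 0, "hand": -1}
    - {"x": -0.2, "y": 0, "z": 0, "yaw": 0, "hand": -1}
    - {"x": -0.2, "y": 0, "z": 0, "yaw": 0, "hand": -1}
    - {"x": 0, "y": 0, "z": 0, "yaw": 0, "hand": -1}

```text
clock: 7.8
eef_pos: [0.5854, -0.0933, 0.0767]
orientation: [3.141, -0.003, 1.903]
ft_force: [-2.2, 9.5, 9.8]
opening: -0.0002
```

```bash
python3 -c "
from h import *
o=st(); F=o['ft_force']; print('Fcad y',-.326*F[0]+.945*F[1])"
```

```text
t 7.8 tcp [ 0.5854 -0.0933  0.0767] rpy [ 3.141e+00 -3.000e-03  1.903e+00] cad(mm) [ -0.2 -21.6  76.7] F [-2.19  9.49  9.81] open -0.0002
Fcad y 9.683324694788904
```

Request:
play_rows:
  deltas:
    - {"x": -0.2, "y": 0, "z": 0, "yaw": 0, "hand": -1}
    - {"x": -0.2, "y": 0, "z": 0, "yaw": 0, "hand": -1}
    - {"x": 0, "y": 0, "z": 0, "yaw": 0, "hand": -1}
    - {"x": 0, "y": 0, "z": 0, "yaw": 0, "hand": -1}

```text
clock: 8.2
eef_pos: [0.5853, -0.0937, 0.0765]
orientation: [-3.141, -0.008, 1.902]
ft_force: [-5.9, 27.4, 12.6]
opening: 0.0001
```

```bash
python3 -c "
from h import *
o=st(); F=o['ft_force']; print('Fcad y',-.326*F[0]+.945*F[1])"
```

```text
t 8.2 tcp [ 0.5853 -0.0937  0.0765] rpy [-3.141 -0.008  1.902] cad(mm) [ -0.4 -22.   76.5] F [-5.86 27.4  12.62] open 0.0001
Fcad y 27.80420359273562
```

This is the hard stop: 28 N with no further travel. I'll ease the push, lift straight up and move clear.

Request:
play_rows:
  deltas:
    - {"x": 0.2, "y": 0, "z": 0, "yaw": 0, "hand": -1}
    - {"x": 0.15, "y": 0, "z": 0, "yaw": 0, "hand": -1}
    - {"x": 0, "y": 0, "z": -0.3, "yaw": 0, "hand": -1}
    - {"x": 0, "y": 0, "z": -0.5, "yaw": 0, "hand": -1}
    - {"x": 0.2, "y": 0, "z": -1.5, "yaw": 0, "hand": -1}
    - {"x": 0.5, "y": 0, "z": -3, "yaw": 0, "hand": -1}
    - {"x": 1, "y": 0, "z": -4, "yaw": 0, "hand": -1}
    - {"x": 1, "y": 0, "z": -4, "yaw": 0, "hand": -1}

```text
clock: 9.0
eef_pos: [0.5766, -0.0698, 0.2109]
orientation: [-3.141, 0.0, 1.903]
ft_force: [0.6, -0.2, 0.2]
opening: -0.0001
```

Request:
play_rows:
  deltas:
    - {"x": 4, "y": 0, "z": -2, "yaw": 0, "hand": -1}
    - {"x": 4, "y": 0, "z": -2, "yaw": 0, "hand": -1}
    - {"x": 4, "y": 0, "z": 0, "yaw": 0, "hand": -1}
    - {"x": 4, "y": 0, "z": 0, "yaw": 0, "hand": -1}
    - {"x": 4, "y": 0, "z": 0, "yaw": 0, "hand": -1}
    - {"x": 4, "y": 0, "z": 0, "yaw": 0, "hand": -1}
    - {"x": 0, "y": 0, "z": 0, "yaw": 0, "hand": -1}
    - {"x": 0, "y": 0, "z": 0, "yaw": 0, "hand": -1}

```text
clock: 9.8
eef_pos: [0.4984, 0.1576, 0.2499]
orientation: [3.141, 0.0, 1.906]
ft_force: [0.4, 0.3, 0.5]
opening: -0.0
```

```bash
python3 look.py 7; python3 - <<'E'
from h import *
S=load('scene7');D=load('side7')
# dark rib blob centroid in each view, onto rib top height
for n,c,roi in(('scene',S,(200,180,290,260)),('side',D,(240,160,320,235))):
    g=c['img'].max(2); m=np.zeros_like(g); x0,y0,x1,y1=roi; m[y0:y1,x0:x1]=(g[y0:y1,x0:x1]<40)*255
    k,l,s,ce=cv2.connectedComponentsWithStats(m)
    for i in range(1,k):
        if s[i][4]>30: print(n,s[i],ce[i],np.round(tocad(onz(c,ce[i],.085))*1000,1))
E
```

```text
t 9.8 tcp [0.4984 0.1576 0.2499] rpy [3.141 0.    1.906] cad(mm) [ -0.6 243.9 249.9] F [0.41 0.28 0.47] open -0.0
scene [218 203  20  27 228] [227.30263158 216.43859649] [ -0.2 -44.2  85. ]
scene [231 227  46  28 316] [254.56012658 240.54746835] [119.9  -5.   85. ]
side [282 186  21  20 156] [291.75 195.5 ] [ -5.  -43.3  85. ]
```

View pics/look7.png

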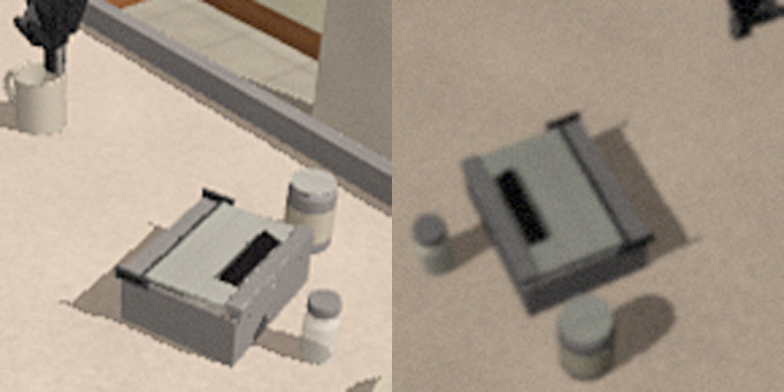

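The cover lies flat with the finger clear. The rib's centre is at y of about -44 mm, where fully forward would put it at -43.5. I'll check that the loose things haven't moved, then hand in.

```bash
python3 - <<'E'
from h import *
A,B=load('scene0')['img'],cap('scene','scene8')['img']
for n,(x0,y0,x1,y1) in {'shaker':(185,215,205,245),'tin':(238,248,266,282),'plates':(105,212,172,270),'mug':(372,198,412,240),'spoon':(150,142,182,190)}.items():
    t=A[y0:y1,x0:x1]; r=cv2.matchTemplate(B[y0-8:y1+8,x0-8:x1+8],t,cv2.TM_CCOEFF_NORMED); _,v,_,l=cv2.minMaxLoc(r); print(n,round(v,3),'shift px',l[0]-8,l[1]-8)
D=load('side7')['img'];E0=load('side0')['img']
t=E0[205:240,310:330]; r=cv2.matchTemplate(D[197:248,302:338],t,cv2.TM_CCOEFF_NORMED); print('side shaker',cv2.minMaxLoc(r)[1:])
st()
robot.sign_off()
E
```

```text
shaker 0.988 shift px 0 0
tin 0.989 shift px 0 0
plates 0.978 shift px 0 0
mug 0.983 shift px 0 0
spoon 0.986 shift px 0 0
side shaker (0.9965609312057495, (16, 16), (8, 8))
t 9.95 tcp [0.4989 0.156  0.2495] rpy [3.141 0.    1.903] cad(mm) [ -0.7 242.3 249.5] F [ 0.09  0.51 -0.39] open -0.0001
the job is handed in; nothing more can be done
```

The caddy is closed: the cover is flat, pushed fully forward with its free edge under the lip, and it stayed down after I let go and moved clear. The job was handed in at about 10 s.

- **How it was done:** With the fingers shut I folded the cover over from behind and pressed it flat at about 9 N. Still pressing, I pushed it by the black rib until it hit a hard stop (28 N, no more travel), then eased off, lifted and backed away.
- **Cover position:** The last pictures show the rib's centre about 43 to 44 mm towards the lip from the caddy's centre. Fully forward would put it at 43.5 mm.
- **Loose things:** The shaker, tin, plates, mug and spoon showed no shift in the before-and-after pictures. The cups are hidden under the shut cover, so I couldn't check them at the end; the fingers never went inside the tub.
- **Slide before the rib caught:** During the forward push, the fingertip's friction had already started the flat cover sliding before it reached the rib. The rib took the rest of the push to the stop.

No check failed or disagreed.

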